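# Run wooden balls into the tray and hold the dispenser's spring gate open

### The arm

A 6-joint arm with a two-finger parallel gripper is mounted at the origin on the work surface. World frame = base frame: x ahead of the robot, y to its left, z up, the work surface at z = 0. Lengths are in m, angles in rad, forces in N, time in s.
With the tool pointing down it reaches from about 0.35 to 0.775 m from the base axis. Payload 7.3 kg.
Tool frame: the origin (TCP) lies at the very end of the fingers, on their centre line; the grasp point (between the pads) lies 19 mm behind it; z points along the fingers, y is the line along which they close (so a half turn about z gives the same grasp; the last joint's range is limited). The gripper opens to 92 mm and grips with 3 to 60 N. Pads are 19 mm wide; open, the fingers measure 130 mm over their backs; the gripper's body (75 mm by 190 mm) begins 47 mm behind the grasp point.
Start: joints at [1.142, 0.342, 1.524, -0, 1.275, -0.146], TCP at [0.146, 0.504, 0.227] pointing down, gripper open.
Joint ranges: [-2.53, 2.53], [-0.77, 2.02], [0.04, 2.7], [-1, 4.14], [0.28, 2.66], [-3.11, 3.11]. Speed limits (rad/s): [2.57, 2.57, 3.14, 3.14, 3.14, 3.14].

### API

Orientations are given as [roll, pitch, yaw] about the fixed x, y, z axes, in that order (R = Rz(yaw) Ry(pitch) Rx(roll)).
In Python, from cell import observe, read_camera, get_calibration, hand_in, search_frame gives the robot as it stands.
- The arm moves only by the tool step_arm, never from a script. Its argument "commands" is a list of rows, each an object with "translation": the shift along the tool's x, y, z in mm, a list of three; "roll": the turn about the tool's z in rad. In form: [{"translation": [x, y, z], "roll": roll}, ...]. A call has 1 to 20 rows; each row shifts and turns the commanded pose from where the row before left it, along the tool's axes as they then stand; what a row does not reach is not made up. A row lasts 1/12 s, in which the tool goes at most 41.7 mm and 7.16 degrees, less where a joint would pass 70% of its speed; a pose out of reach is approached as far as the arm can. A call is refused whole if a number of a shift passes 41.7 or a number of a turn 0.125, either way. A call with a gripper value outside its range is refused whole. "fingers" is the opening, from 0 (shut) to 1 (fully open), set as the call begins (left out, the last holds). The fingers move at their own pace and stop on an object; "grip_force" is the grip in N (left out, the last holds). Time passes only in rows, so rows that do not move let the fingers close. It gives the time, the measured TCP pose, the force, the opening and the grip force at its end, in the units of the state.
- observe(): the state, without advancing time (a new reading comes with each control period).
- read_camera(name): name is "scene" or "top" or "wrist"; returns the picture (480x640x3 uint8, red, green, blue); there is no depth.
- get_calibration(name): a dict with "camera_matrix" (3x3 intrinsics, pixels), "world_from_camera" (4x4, takes a point from camera to world coordinates). Camera axes: x right, y up, looking along -z (the intrinsics and any distortion apply to the point x, -y, -z); pixel columns grow to the right and rows downward; lengths in m; the calibration is good to about 2 mm. The wrist camera is an equidistant fisheye: a pixel r from the principal point sees the ray r / f radians off the axis. A picture is of the moment at which its call begins: read the wrist's pose just before it. get_calibration takes no time and is no camera call; for the wrist camera it gives the pose at the moment of the call.
- hand_in(): hands the job in; it is judged then, once.
Trained networks look in the newest picture that a camera, given by its name, has taken for a name from the list of things; names that differ only in an ending like _2 or _b are one class to them, and where a whole thing is asked for, a point or a joint stands for the part that bears it (a point fixed in the world has none). Each returns a list of dicts, best first, with "confidence" (0 to 1); they miss things now and then, are a little off and sometimes report something else, mostly with a low value. They report only what shows in the picture. A call takes as long as a camera call.
- search_frame(camera, name): "at" ([x, y, z] in m, in world coordinates, good to about 4 mm: the middle of the surface that is visible of it).
The state is a dict: "time": time; "qpos": joint angles; "qvel": joint speeds; "joint_efforts": joint torques, N m; "tool_pos": TCP position; "tool_rot": TCP orientation; "contact_force": force on the tool from outside, world axes, zero at the start; "torque": the same for the moment, N m; "opening": finger opening in m; "grip_force": force on a finger pad.
Only numpy, scipy, OpenCV 4.12 (cv2) and the standard library are available. Lean on these libraries where they do the work, as an engineer would, in place of code of your own. Each camera call takes 0.05 s, during which the arm holds its last target. There are 200 camera calls.

### The job

Slide the blue tray in under the chute of the ball dispenser, between its two cheeks, until it is fully home against the stop; then draw the spring gate out by its black knob until its pointer stands at the red mark, so that the three wooden balls drop into the tray. Keep hold of the knob and keep the pointer at the mark: finish while still holding the gate open there, because I am going to run more balls through from the top. Do not disturb the other things on the table.

Things in the scene. Friction and masses are not known exactly. Their poses are not given: they have to be found in the camera images.
- dispenser: Fixed bench dispenser for wooden balls (place and yaw vary): grey steel stand, clear square magazine on top. Origin on the table under the magazine's axis, z up. -y side: open mouth of the tray bay; +y side: where the gate is pulled out. Its deck covers x -53 to 53, y -62 to 65 mm, underside at z 96, plate on it to z 114. On its +x side a 16 mm wide scale rail (x 30 to 46, top z 108) runs out to y 190.
- bay_mouth (a point): Middle of the mouth of the tray bay, on the table, 86 mm in -y from the dispenser's origin; axes as the dispenser. Here two flared lips (45 mm high) stand about 114 mm apart and narrow within 26 mm to the two upright cheeks, 94 mm apart in x (96 mm high), which run straight along y under the deck to the stop.
- bay_stop (a point): Middle of the foot of the stop that closes the far end of the tray bay, at y = +28 mm from the dispenser's origin; axes as the dispenser. The tray's +y end touches it when home.
- magazine_top (a point): Centre of the magazine's open top, 243 mm above the table. The magazine is 50 mm square over its bands, its top flares to 80 mm; it has a 14 mm sight slot in its +x and -x faces; beside it a grey post (x -48 to -36, y -42 to -18 mm from the axis) rises to z 216.
- chute (a point): Centre of the 36 mm square port in the deck, on its underside, 96 mm above the table, on the magazine's axis: here the balls drop.
- gate_slide (a joint): Travel (m) of the spring gate along the dispenser's +y: 0 = shut (spring holds it so), 0.045 = pointer at the red mark, the gate's 46 mm long port right under the magazine; 0.062 = end stop, overdrawn, where the balls cannot pass. The spring pulls back with about 4 N when shut and 8 N at the mark and shuts the gate at once when let go. While shut, a plate tail sticks out 12 mm beyond the deck in -y at z 103 to 108.
- gate_knob (a point): Grip point of the gate's black knob, an upright cylinder 26 mm in diameter from z 116 to 159 mm above the table; the point is on its axis at z 139. Axes as the dispenser; shut, it is 100 mm in +y from the dispenser's origin, 35 mm beyond the edge of the deck. It stands on the gate's tongue (top z 108); a spring rod bracket 14 mm away on its -x side rises to z 127. Moves with the gate.
- pointer (a point): Tip of the gate's black pointer over the white scale rail; moves with the gate, 38 mm in +x and 10 mm in -y from the knob's axis.
- red_mark (a point): Red line, 4 mm wide, across the white scale rail of the dispenser, z 108. The gate is at the mark when the pointer is level with it along the dispenser's y (45 mm from where the pointer rests).
- tray: Loose blue open tray, 220 g. Box 84 mm (x) by 120 mm (y) by 45 mm high, walls 4 mm, with a yellow upright grip standing beyond its -y end. Origin at the centre of the box's underside, z up. Its floor slopes up to 28 mm at the +y end. It slides on the table. Home in the dispenser it points the same way as the dispenser (its +y end against the stop), origin 32 mm in -y from the dispenser's axis.
- tray_grip (a point): Grip point on the tray's yellow upright grip, at z = 55, 95 mm in -y from the tray's origin. The grip is 18 mm thick in the tray's x, 32 mm long in its y, top at z = 80.
- ball0_center (a point): Centre of wooden ball 0, 30 mm in diameter, 10 g, lacquered; the three start stacked in the magazine, this one lowest, on the shut gate.
- ball1_center (a point): Centre of wooden ball 1, 30 mm in diameter, 10 g, lacquered; starts in the magazine.
- ball2_center (a point): Centre of wooden ball 2, 30 mm in diameter, 10 g, lacquered; starts in the magazine.
- glue: Bystander: white glue bottle with yellow cap, 72 mm diameter, 160 mm high. Origin under its centre.
- bottle: Bystander: decorated blue bottle, 68 mm diameter, 205 mm high. Origin under its centre.
- tube: Bystander: decorated cardboard tube standing, 48 mm diameter, 200 mm high. Origin under its centre.
- pot: Bystander: red bowl, 96 mm diameter, 50 mm high. Origin under its centre.
- paint_jar: Bystander: green paint jar, 56 mm diameter, 60 mm high. Origin under its centre.
- tape_roll: Bystander: roll of paper tape lying flat, 96 mm diameter, 24 mm high. Origin under its centre.
- brush: Bystander: brush lying on the table along its own x, under 0.25 m long. Origin under its middle.

How it is judged:
On the way, in this order (a step that is already met when the one before it is completed fails the run):
1. the tray is home against the stop, the gate still shut (y of tray in the frame of dispenser between -0.038 and -0.026 m and x of tray in the frame of dispenser between -0.01 and 0.01 m and height (world z) of tray below 0.006 m and angle between tray's own z axis and vertical below 0.08 rad and value of joint gate_slide below 0.01 m), for 0.2 s.
2. the gate is drawn out to the mark by the fingers and kept there (y of tray in the frame of dispenser between -0.038 and -0.026 m and x of tray in the frame of dispenser between -0.01 and 0.01 m and height (world z) of tray below 0.006 m and angle between tray's own z axis and vertical below 0.08 rad and value of joint gate_slide between 0.04 and 0.05 m and contact force between the fingers and gate_slide above 2 N), for 0.5 s.
At the end, for the whole second after the job is handed in: The tray stands flat in the bay within 6 mm of touching the stop; the fingers hold the gate (over 2 N) with its pointer within 5 mm of the red mark; all three balls are in the tray. All this through the last second, the robot still holding (all of step 2 and x of ball0_center in the frame of tray between -0.042 and 0.042 m and y of ball0_center in the frame of tray between -0.06 and 0.06 m and z of ball0_center in the frame of tray between 0 and 0.055 m and x of ball1_center in the frame of tray between -0.042 and 0.042 m and y of ball1_center in the frame of tray between -0.06 and 0.06 m and z of ball1_center in the frame of tray between 0 and 0.055 m and x of ball2_center in the frame of tray between -0.042 and 0.042 m and y of ball2_center in the frame of tray between -0.06 and 0.06 m and z of ball2_center in the frame of tray between 0 and 0.055 m); the arm keeps its last pose, push and grip.
It fails at once if the gate is drawn before the tray is home (value of joint gate_slide above 0.02 m and not (y of tray in the frame of dispenser between -0.038 and -0.026 m and x of tray in the frame of dispenser between -0.01 and 0.01 m and height (world z) of tray below 0.006 m and angle between tray's own z axis and vertical below 0.08 rad)).
It fails at once if a bystander is moved more than 30 mm or tipped over (distance of any of glue, bottle, tube, pot, paint_jar, tape_roll, brush from where it was at the start of the episode above 0.03 m or angle between any of glue, bottle, tube, pot, paint_jar, tape_roll's own z axis and vertical above 0.4 rad).
It also fails if it takes over 61 s, if anything falls off the work surface, if the arm or the gripper's body presses on something with over 40 N, if the wrist force passes 120 N, or if a joint passes its speed limit or range.

## Working session

There is one attempt and no reset: what is moved stays moved. The work goes in short steps, Python scripts to look and compute and a tool call to move; the robot and the scene stay as the last step left them, time stands still between calls to the robot, and variables do not carry over. Pictures are saved under pics/ and viewed, at most 10 in all, crops included, and the job is handed in when it is done.

Besides the shell and the picture viewer there is one more tool, called as name([rows], argument=value, ...), one row to a line, values as JSON. step_arm: Moves the arm, as the interface text tells. Its arguments: {"type":"object","properties":{"commands":{"type":"array"},"fingers":{"type":"number"},"grip_force":{"type":"number"}},"required":["commands"]}

```bash
mkdir -p pics; python3 - <<'E'
from cell import *
import cv2,numpy as np
s=observe();print(s['time'],s['tool_pos'],s['tool_rot'],s['opening'])
for c in ['scene','top']:
    im=read_camera(c);cv2.imwrite(f'pics/{c}0.png',im[:,:,::-1])
    K=get_calibration(c);print(c,np.round(K['camera_matrix'],1).tolist(),np.round(K['world_from_camera'],3).tolist())
    for n in ['dispenser','bay_mouth','bay_stop','magazine_top','gate_knob','pointer','red_mark','tray','tray_grip','glue','bottle','tube','pot','paint_jar','tape_roll','brush']:
        r=search_frame(c,n);print(n,[(np.round(d['at'],3).tolist(),round(d['confidence'],2)) for d in r[:2]])
E
```

```text
0.0 [0.14631055 0.50378614 0.22605769] [-3.14008031e+00 -1.99861636e-04  2.85882766e+00] 0.09154789187363592
scene [[599.7, 0.0, 318.3], [0.0, 599.7, 232.9], [0.0, 0.0, 1.0]] [[-0.72, -0.523, 0.457, 1.132], [0.694, -0.558, 0.455, 0.617], [0.018, 0.644, 0.765, 1.061], [0.0, 0.0, 0.0, 1.0]]
dispenser [([0.56, 0.102, 0.119], 0.97)]
bay_mouth [([0.562, 0.104, 0.115], 0.87), ([0.356, -0.216, 0.021], 0.31)]
bay_stop [([0.561, 0.102, 0.114], 0.81)]
magazine_top [([0.564, 0.103, 0.115], 0.75)]
gate_knob [([0.547, 0.179, 0.11], 0.65), ([0.563, 0.1, 0.116], 0.48)]
pointer [([0.544, 0.177, 0.111], 0.73)]
red_mark [([0.563, 0.102, 0.115], 0.96)]
tray [([0.53, -0.216, 0.022], 0.88), ([0.566, 0.104, 0.114], 0.39)]
tray_grip [([0.533, -0.22, 0.022], 0.65), ([0.57, 0.102, 0.112], 0.56)]
glue [([0.786, -0.05, 0.101], 0.97)]
bottle [([0.373, 0.062, 0.024], 0.5), ([0.561, 0.104, 0.115], 0.49)]
tube [([0.805, 0.133, 0.142], 0.95)]
pot [([0.765, -0.302, 0.031], 0.64), ([0.561, 0.103, 0.116], 0.23)]
paint_jar [([0.4, 0.228, 0.05], 0.63)]
tape_roll [([0.375, 0.062, 0.022], 0.97)]
brush [([0.354, -0.22, 0.0
[... 312 characters left out ...]

magazine_top [([0.531, 0.1, 0.116], 0.79)]
gate_knob [([0.539, 0.163, 0.105], 0.96), ([0.638, 0.423, 0.117], 0.6)]
pointer [([0.537, 0.168, 0.106], 0.62), ([0.536, 0.106, 0.114], 0.53)]
red_mark [([0.534, 0.102, 0.114], 0.95)]
tray [([0.53, -0.22, 0.017], 0.57)]
tray_grip [([0.35, -0.224, 0.014], 0.69), ([0.53, -0.218, 0.018], 0.67)]
glue [([0.761, -0.06, 0.105], 0.89), ([0.533, 0.105, 0.112], 0.71)]
bottle [([0.642, 0.427, 0.118], 0.77)]
tube [([0.782, 0.117, 0.175], 0.88)]
pot [([0.77, -0.294, 0.024], 0.58)]
paint_jar [([0.382, 0.217, 0.058], 0.84)]
tape_roll [([0.374, 0.058, 0.029], 0.74), ([0.533, 0.102, 0.114], 0.69)]
brush [([0.352, -0.217, 0.019], 0.65), ([0.54, 0.166, 0.108], 0.62)]
```

View pics/top0.png

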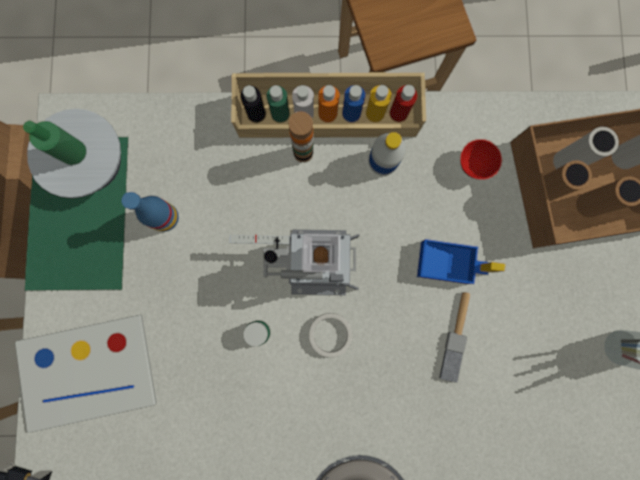

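View pics/scene0.png

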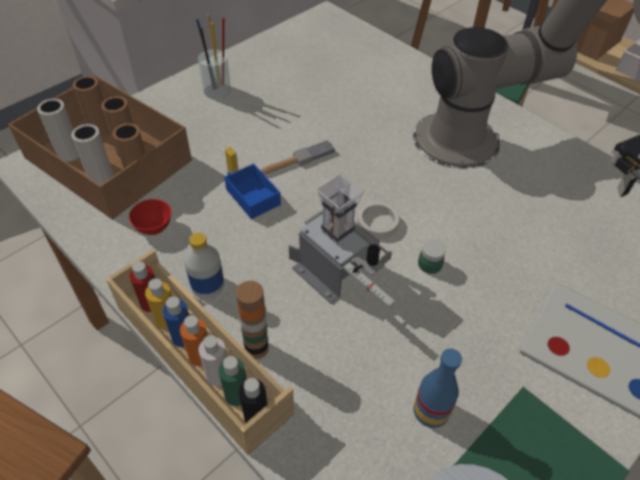

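The top view shows the dispenser magazine at (321,255), knob (270,257), pointer (277,242), red mark (256,238), tray (448,262) and grip (492,267). The dispenser's +y points to world +y. The scene view agrees with this. Next I'll measure precisely.

```bash
cat > h.py <<'E'
from cell import *
import cv2,numpy as np
def bp(c,uv,z):
    k=get_calibration(c);K=k['camera_matrix'];T=np.array(k['world_from_camera'])
    u=np.linalg.inv(K)@[uv[0],uv[1],1];d=T[:3,:3]@[u[0],-u[1],-u[2]];o=T[:3,3]
    return o+d*(z-o[2])/d[2]
def proj(c,p):
    k=get_calibration(c);T=np.linalg.inv(k['world_from_camera']);q=T[:3,:3]@p+T[:3,3]
    v=k['camera_matrix']@[q[0],-q[1],-q[2]];return v[:2]/v[2]
E
python3 - <<'E'
from h import *
im=cv2.imread('pics/top0.png');sc=cv2.imread('pics/scene0.png')
hsv=cv2.cvtColor(im,cv2.COLOR_BGR2HSV)
def blob(lo,hi,box):
    x0,y0,x1,y1=box;m=cv2.inRange(hsv,lo,hi);mm=np.zeros_like(m);mm[y0:y1,x0:x1]=m[y0:y1,x0:x1]
    return np.argwhere(mm)[:,::-1].astype(np.float32)
b=blob((100,120,40),(130,255,255),(400,225,482,300));r=cv2.minAreaRect(b);print('tray',r)
pts=cv2.boxPoints(r);print(np.round([bp('top',p,.045) for p in pts],4).tolist())
y=blob((18,110,60),(35,255,255),(470,250,520,285));print('grip',y.mean(0),y.min(0),y.max(0))
k=blob((0,0,0),(180,255,40),(255,230,285,275));print('knob',len(k),k.mean(0) if len(k) else 0)
rd=blob((0,80,60),(10,255,255),(245,225,268,250));print('red',len(rd),rd.mean(0) if len(rd) else 0, bp('top',rd.mean(0),.108) if len(rd) else 0)
a=cv2.resize(im[215:305,225:385],(800,450),interpolation=cv2.INTER_CUBIC)
cv2.imwrite('pics/t1.png',a)
a=cv2.resize(im[230:295,410:520],(800,473),interpolation=cv2.INTER_CUBIC);cv2.imwrite('pics/t2.png',a)
E
```

```text
tray ((450.4400634765625, 261.9200439453125), (63.639610290527344, 37.335235595703125), 8.130101203918457)
[[0.5034, -0.1306, 0.045], [0.5852, -0.1451, 0.045], [0.564, -0.2846, 0.045], [0.4825, -0.2688, 0.045]]
grip [492.81284 266.8289 ] [481. 262.] [504. 271.]
knob 115 [270.70435 255.56522]
red 13 [255.46153 237.76923] [0.58306974 0.21525159 0.108     ]
```

View pics/t1.png

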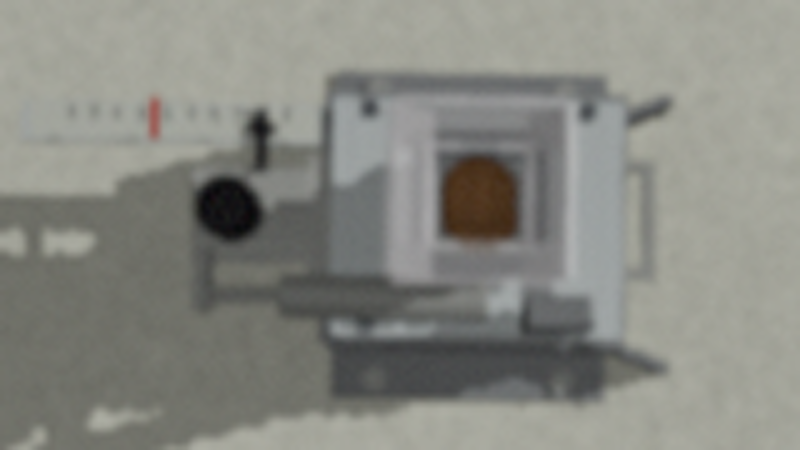

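View pics/t2.png

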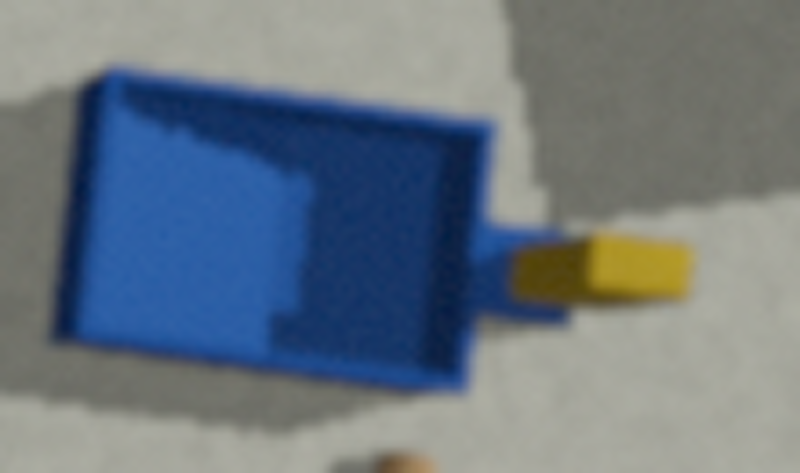

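Magazine flare spans (388–568, 97–280) in the t1 crop; knob top (229,208), pointer tip (258,112), red mark (154,118). In t2 the grip top is at (642,268) and the rear rim corners at (492,122) and (465,388). The tray is turned roughly 0.1 rad.

```bash
python3 - <<'E'
from h import *
t1=lambda p:((p[0]+.5)/5-.5+225,(p[1]+.5)/5-.5+215)
t2=lambda p:((p[0]+.5)*.1375-.5+410,(p[1]+.5)*.1375-.5+230)
R=lambda n,p:print(n,np.round(p,4))
for n,p,z in [('magtop',(478,189),.243),('knobtop',(229,208),.159),('pointer',(260,112),.111),('red',(154,118),.108),
 ('deckTL',(328,95),.114),('deckTR',(625,100),.114),('deckBL',(325,338),.114),('deckBR',(622,346),.114),('tailR',(653,222),.108),('cheekTL',(330,78),.096),('cheekTR',(605,78),.096)]: R(n,bp('top',t1(p),z))
for n,p,z in [('rimRT',(492,122),.045),('rimRB',(465,388),.045),('rimLT',(112,70),.045),('grip',(642,268),.08),('gripBL',(592,298),.08),('gripBR',(690,299),.08),('gripTL',(600,234),.08),('gripTR',(692,245),.08)]: R(n,bp('top',t2(p),z))
# scene cam check: yellow grip, tray, knob
sc=cv2.imread('pics/scene0.png')
a=cv2.resize(sc[140:310,215:415],(800,680)[:2],interpolation=cv2.INTER_CUBIC)[:600]
cv2.imwrite('pics/s1.png',a)
E
```

```text
magtop [0.5395 0.0822 0.243 ]
knobtop [0.5403 0.1792 0.159 ]
pointer [0.584  0.1711 0.111 ]
red [0.5822 0.2154 0.108 ]
deckTL [0.5905 0.1428 0.114 ]
deckTR [0.5874 0.0197 0.114 ]
deckBL [0.4903 0.1441 0.114 ]
deckBR [0.4859 0.0226 0.114 ]
tailR [0.5371 0.0085 0.108 ]
cheekTL [0.6    0.1429 0.096 ]
cheekTR [0.5991 0.0267 0.096 ]
rimRT [ 0.5677 -0.2684  0.045 ]
rimRB [ 0.4869 -0.2562  0.045 ]
rimLT [ 0.5845 -0.1526  0.045 ]
grip [ 0.5208 -0.2985  0.08  ]
gripBL [ 0.5121 -0.2833  0.08  ]
gripBR [ 0.5116 -0.3122  0.08  ]
gripTL [ 0.5309 -0.2867  0.08  ]
gripTR [ 0.5274 -0.3137  0.08  ]
```

View pics/s1.png

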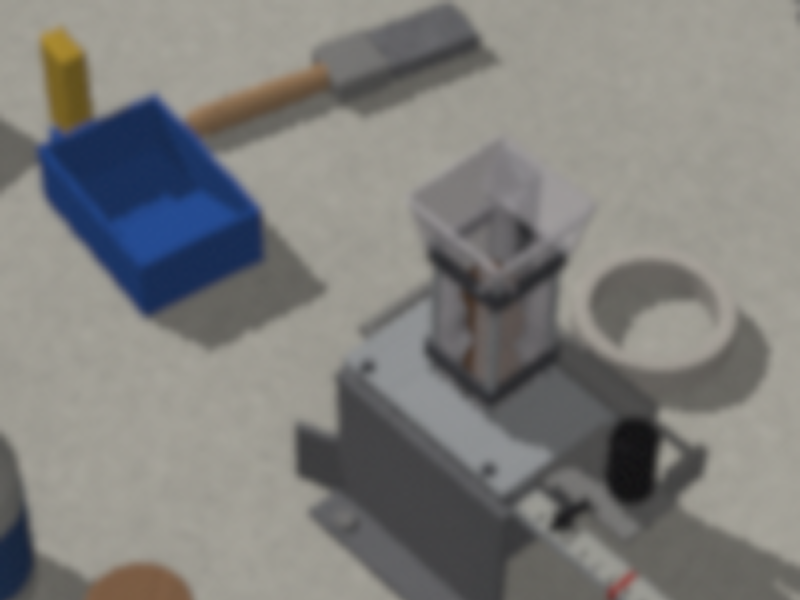

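The scene crop agrees: the gate is shut, the knob is beside the spring bracket and the tray is empty. My estimate is dispenser origin (0.5385, 0.081) with yaw about -0.01, and tray yaw about -0.15 with its grip at (0.5215, -0.2975). First move: turn the tool.

step_arm([
  {"translation": [0,0,0],"roll": 0.12},
  {"translation": [0,0,0],"roll": 0.12},
  {"translation": [0,0,0],"roll": 0.12},
  {"translation": [0,0,0],"roll": 0.12},
  {"translation": [0,0,0],"roll": 0.12},
  {"translation": [0,0,0],"roll": 0.12},
  {"translation": [0,0,0],"roll": 0.12},
  {"translation": [0,0,0],"roll": 0.12},
  {"translation": [0,0,0],"roll": 0.12},
  {"translation": [0,0,0],"roll": 0.12},
  {"translation": [0,0,0],"roll": 0.12},
  {"translation": [0,0,0],"roll": 0.12},
  {"translation": [-26.5,22,0],"roll": 0},
  {"translation": [-26.5,22,0],"roll": 0},
  {"translation": [-26.5,22,0],"roll": 0},
  {"translation": [-26.5,22,0],"roll": 0},
  {"translation": [-26.5,22,0],"roll": 0},
  {"translation": [-26.5,22,0],"roll": 0},
  {"translation": [-26.5,22,0],"roll": 0},
  {"translation": [-26.5,22,0],"roll": 0},
], fingers=1)

```text
time: 3.37
tool_pos: [0.2888, 0.2665, 0.2269]
tool_rot: [3.141, -0.001, 1.419]
contact_force: [0.3, 0.3, 0.5]
opening: 0.0919
grip_force: 0.0
```

step_arm([
  {"translation": [-26.5,22,0],"roll": 0},
  {"translation": [-26.5,22,0],"roll": 0},
  {"translation": [-26.5,22,0],"roll": 0},
  {"translation": [-26.5,22,0],"roll": 0},
  {"translation": [-30,16,0],"roll": 0},
  {"translation": [-30,16,0],"roll": 0},
  {"translation": [-30,16,0],"roll": 0},
  {"translation": [-30,16,0],"roll": 0},
  {"translation": [-30,16,0],"roll": 0},
  {"translation": [-30,16,0],"roll": 0},
  {"translation": [-30,16,0],"roll": 0},
  {"translation": [-30,16,0],"roll": 0},
  {"translation": [-30,16,0],"roll": 0},
  {"translation": [-30,16,0],"roll": 0},
  {"translation": [-30,16,0],"roll": 0},
  {"translation": [-30,16,0],"roll": 0},
  {"translation": [-30,16,0],"roll": 0},
  {"translation": [-30,16,0],"roll": 0},
  {"translation": [0,0,0],"roll": 0},
])

```text
time: 4.95
tool_pos: [0.5179, -0.3047, 0.2256]
tool_rot: [3.141, 0.002, 1.415]
contact_force: [-0.6, 0.9, -0.9]
opening: 0.092
grip_force: 0.0
```

step_arm([
  {"translation": [8,2.5,18],"roll": 0},
  {"translation": [0,0,19],"roll": 0},
  {"translation": [0,0,19],"roll": 0},
  {"translation": [0,0,19],"roll": 0},
  {"translation": [0,0,19],"roll": 0},
  {"translation": [0,0,19],"roll": 0},
  {"translation": [0,0,19],"roll": 0},
  {"translation": [0,0,19],"roll": 0},
  {"translation": [0,0,19],"roll": 0},
  {"translation": [0,0,17],"roll": 0},
  {"translation": [0,0,0],"roll": 0},
])

```text
time: 5.87
tool_pos: [0.5189, -0.29, 0.0363]
tool_rot: [-3.136, -0.003, 1.419]
contact_force: [-0.6, 0.8, -1.1]
opening: 0.092
grip_force: 0.0
```

step_arm([
  {"translation": [0,0,0],"roll": 0},
  {"translation": [0,0,0],"roll": 0},
  {"translation": [0,0,0],"roll": 0},
  {"translation": [0,0,0],"roll": 0},
  {"translation": [0,0,0],"roll": 0},
  {"translation": [0,0,0],"roll": 0},
  {"translation": [0,0,0],"roll": 0},
  {"translation": [0,0,0],"roll": 0},
  {"translation": [0,0,0],"roll": 0},
  {"translation": [0,0,0],"roll": 0},
], fingers=0, grip_force=20)

```text
time: 6.7
tool_pos: [0.5208, -0.2917, 0.0397]
tool_rot: [-3.142, -0.0, 1.419]
contact_force: [-0.3, -0.5, -0.8]
opening: 0.0299
grip_force: 0.0
```

```bash
python3 - <<'E'
from h import *
s=observe();print(s['tool_pos'],s['opening'])
im=read_camera('top')[:,:,::-1];a=cv2.resize(im[195:310,230:530],(800,307),interpolation=cv2.INTER_CUBIC)
w=read_camera('wrist')[:,:,::-1]
cv2.imwrite('pics/g.png',np.vstack([a,cv2.resize(w[200:480],(640,280))[:, :].copy() if 0 else cv2.copyMakeBorder(cv2.resize(w,(390,293)),0,0,0,410,cv2.BORDER_CONSTANT)]))
E
```

```text
[ 0.52077874 -0.29165684  0.03967243] 0.029867985921901322
```

View pics/g.png

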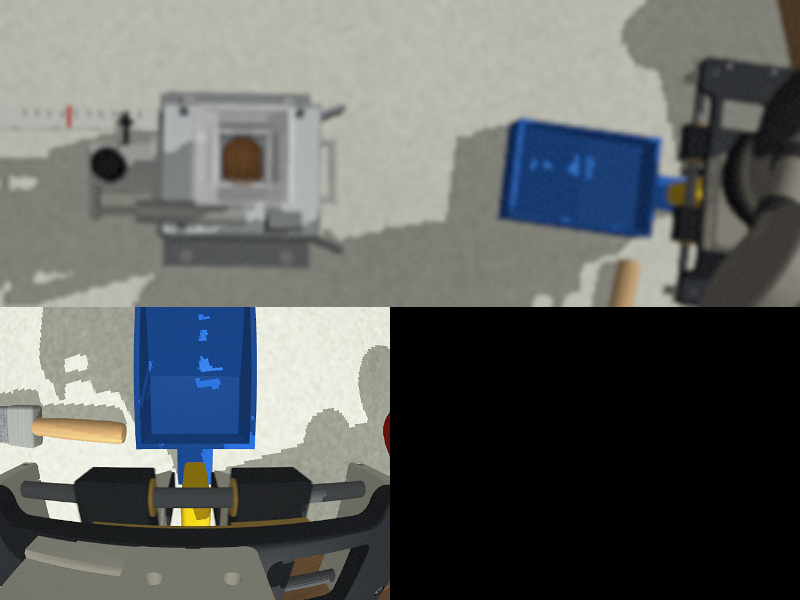

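The fingers straddle the yellow grip, in line with the tray, and are still closing. Nothing else has been touched.

step_arm([
  {"translation": [0,0,0],"roll": 0},
  {"translation": [0,0,0],"roll": 0},
  {"translation": [0,0,0],"roll": 0},
  {"translation": [0,0,0],"roll": 0},
  {"translation": [0,0,0],"roll": 0},
  {"translation": [0,0,0],"roll": 0},
])

```text
time: 7.3
tool_pos: [0.5208, -0.2917, 0.0397]
tool_rot: [3.142, -0.0, 1.419]
contact_force: [0.2, -0.7, 0.5]
opening: 0.0181
grip_force: 20.0
```

step_arm([
  {"translation": [0,0,0],"roll": -0.07},
  {"translation": [0,0,0],"roll": -0.07},
  {"translation": [11,1.5,0],"roll": 0},
  {"translation": [11,1.5,0],"roll": 0},
  {"translation": [11,1.5,0],"roll": 0},
  {"translation": [11,1.5,0],"roll": 0},
  {"translation": [11,1.5,0],"roll": 0},
  {"translation": [11,1.5,0],"roll": 0},
  {"translation": [11,1.5,0],"roll": 0},
  {"translation": [11,1.5,0],"roll": 0},
  {"translation": [11,1.5,0],"roll": 0},
  {"translation": [11,1.5,0],"roll": 0},
  {"translation": [0,0,0],"roll": 0},
  {"translation": [0,0,0],"roll": 0},
])

```text
time: 8.47
tool_pos: [0.5372, -0.181, 0.0397]
tool_rot: [-3.141, -0.0, 1.56]
contact_force: [-0.3, 1.0, -1.7]
opening: 0.0176
grip_force: 20.0
```

```bash
python3 - <<'E'
from h import *
im=read_camera('top')[:,:,::-1];a=cv2.resize(im[205:305,240:490],(800,320),interpolation=cv2.INTER_CUBIC)
w=read_camera('wrist')[:,:,::-1]
cv2.imwrite('pics/m.png',np.vstack([a,cv2.copyMakeBorder(cv2.resize(w[:340,120:520],(329,280)),0,0,0,471,cv2.BORDER_CONSTANT)]))
E
```

```text
(no output)
```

View pics/m.png

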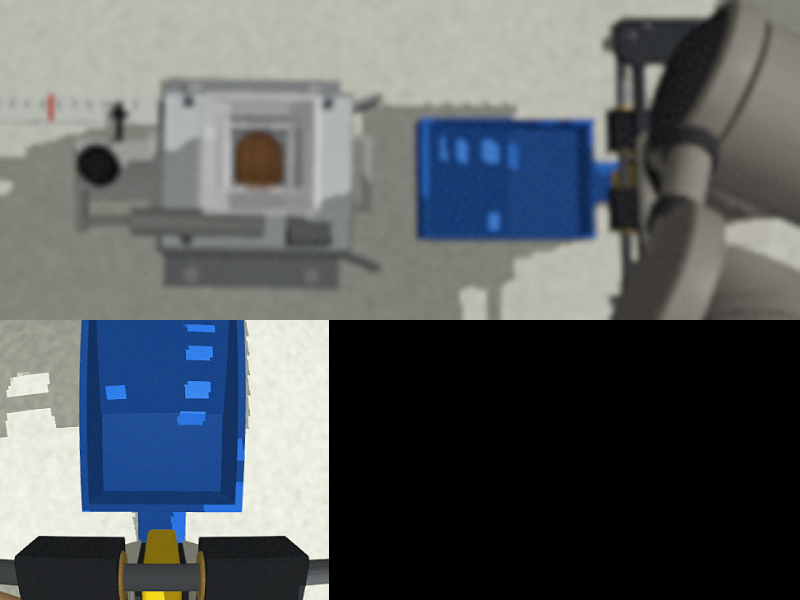

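The tray is parallel to the bay. Its middle (row 179) is about 2 mm to the +x side of the mid-line between the lips (row 183), so I'll correct that while sliding in.

step_arm([
  {"translation": [8,-1.0,0],"roll": 0},
  {"translation": [8,-1.0,0],"roll": 0},
  {"translation": [8,0,0],"roll": 0},
  {"translation": [8,0,0],"roll": 0},
  {"translation": [8,0,0],"roll": 0},
  {"translation": [8,0,0],"roll": 0},
  {"translation": [8,0,0],"roll": 0},
  {"translation": [8,0,0],"roll": 0},
  {"translation": [8,0,0],"roll": 0},
  {"translation": [8,0,0],"roll": 0},
])

```text
time: 9.4
tool_pos: [0.5361, -0.101, 0.0397]
tool_rot: [3.142, -0.0, 1.559]
contact_force: [0.4, -0.6, -0.9]
opening: 0.018
grip_force: 20.0
```

step_arm([
  {"translation": [8,0,0],"roll": 0},
  {"translation": [8,0,0],"roll": 0},
  {"translation": [8,0,0],"roll": 0},
  {"translation": [8,0,0],"roll": 0},
  {"translation": [8,0,0],"roll": 0},
  {"translation": [0,0,0],"roll": 0},
])

```text
time: 9.9
tool_pos: [0.5364, -0.0601, 0.0396]
tool_rot: [-3.141, -0.001, 1.56]
contact_force: [0.5, 0.8, -0.9]
opening: 0.0179
grip_force: 20.0
```

Free so far; about 19 mm is left by estimate. I'll feel for the stop.

step_arm([
  {"translation": [4,0,0],"roll": 0},
  {"translation": [4,0,0],"roll": 0},
  {"translation": [4,0,0],"roll": 0},
  {"translation": [2,0,0],"roll": 0},
  {"translation": [0,0,0],"roll": 0},
])

```text
time: 10.32
tool_pos: [0.5367, -0.0474, 0.0397]
tool_rot: [-3.142, -0.0, 1.559]
contact_force: [0.6, 0.9, -1.7]
opening: 0.018
grip_force: 20.0
```

step_arm([
  {"translation": [2,0,0],"roll": 0},
  {"translation": [2,0,0],"roll": 0},
  {"translation": [0,0,0],"roll": 0},
])

```text
time: 10.57
tool_pos: [0.5368, -0.0436, 0.0397]
tool_rot: [3.142, -0.0, 1.559]
contact_force: [-0.2, -1.0, -2.2]
opening: 0.0177
grip_force: 20.0
```

step_arm([
  {"translation": [2,0,0],"roll": 0},
  {"translation": [2,0,0],"roll": 0},
  {"translation": [0,0,0],"roll": 0},
])

```text
time: 10.82
tool_pos: [0.5368, -0.0395, 0.0397]
tool_rot: [-3.142, -0.0, 1.559]
contact_force: [-0.9, -0.4, -1.5]
opening: 0.0178
grip_force: 20.0
```

step_arm([
  {"translation": [2,0,0],"roll": 0},
  {"translation": [0,0,0],"roll": 0},
])

```text
time: 10.98
tool_pos: [0.5368, -0.039, 0.0399]
tool_rot: [-3.142, 0.002, 1.559]
contact_force: [-2.4, -6.1, -0.5]
opening: 0.0177
grip_force: 20.0
```

step_arm([
  {"translation": [1.5,0,0],"roll": 0},
  {"translation": [0,0,0],"roll": 0},
  {"translation": [0,0,0],"roll": 0},
  {"translation": [0,0,0],"roll": 0},
])

```text
time: 11.32
tool_pos: [0.5368, -0.0389, 0.0401]
tool_rot: [-3.142, 0.003, 1.559]
contact_force: [-2.4, -12.9, 1.0]
opening: 0.0181
grip_force: 20.0
```

step_arm([
  {"translation": [-2,0,0],"roll": 0},
  {"translation": [0,0,0],"roll": 0},
  {"translation": [0,0,0],"roll": 0},
  {"translation": [0,0,0],"roll": 0},
  {"translation": [0,0,0],"roll": 0},
  {"translation": [0,0,0],"roll": 0},
  {"translation": [0,0,0],"roll": 0},
  {"translation": [0,0,0],"roll": 0},
  {"translation": [-3,0,0],"roll": 0},
  {"translation": [-3,0,0],"roll": 0},
  {"translation": [-4,0,-4],"roll": 0},
  {"translation": [0,0,-20],"roll": 0},
  {"translation": [0,0,-20],"roll": 0},
  {"translation": [0,0,-20],"roll": 0},
  {"translation": [0,0,-20],"roll": 0},
  {"translation": [0,0,0],"roll": 0},
], fingers=0.7)

```text
time: 12.65
tool_pos: [0.5389, -0.0493, 0.1279]
tool_rot: [3.134, 0.002, 1.558]
contact_force: [0.7, -0.6, 0.8]
opening: 0.0641
grip_force: 0.0
```

```bash
python3 - <<'E'
from h import *
im=read_camera('top')[:,:,::-1];a=cv2.resize(im[205:305,240:490],(800,320),interpolation=cv2.INTER_CUBIC)
s=read_camera('scene')[:,:,::-1];b=cv2.resize(s[150:290,230:430],(400,280),interpolation=cv2.INTER_CUBIC)
w=read_camera('wrist')[:,:,::-1]
cv2.imwrite('pics/h.png',np.vstack([a,np.hstack([cv2.resize(w[:340,80:560],(400,280)),b])]))
E
```

```text
(no output)
```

View pics/h.png

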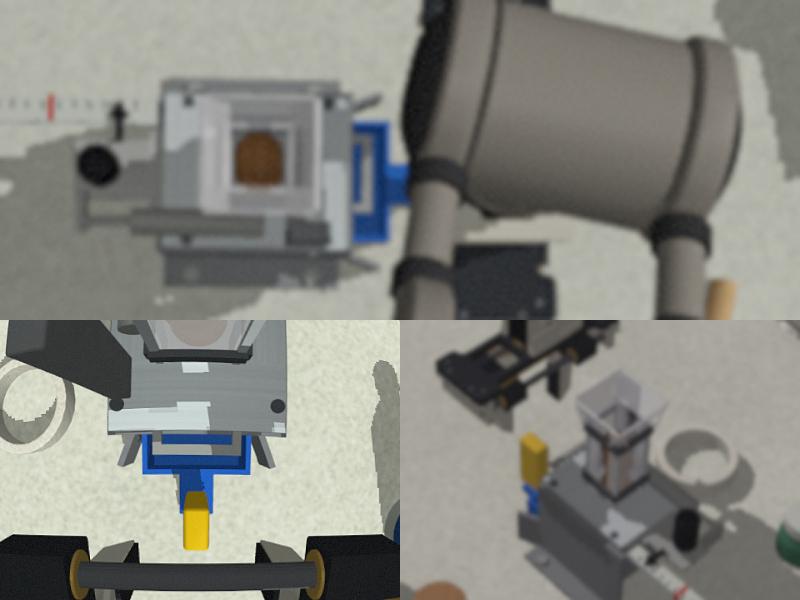

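The tray is home: the wrist view shows it square between the cheeks, and the stop was felt at 13 N. The gate is still shut. Now over the magazine to the knob.

step_arm([
  {"translation": [0,0,-26],"roll": 0},
  {"translation": [0,0,-26],"roll": 0},
  {"translation": [0,0,-26],"roll": 0},
  {"translation": [0,0,-26],"roll": 0},
  {"translation": [0,0,-26],"roll": 0},
  {"translation": [0,0,-26],"roll": 0},
  {"translation": [0,0,0],"roll": 0},
  {"translation": [23,0,0],"roll": 0},
  {"translation": [23,0,0],"roll": 0},
  {"translation": [23,0,0],"roll": 0},
  {"translation": [23,0,0],"roll": 0},
  {"translation": [23,0,0],"roll": 0},
  {"translation": [23,0,0],"roll": 0},
  {"translation": [23,0,0],"roll": 0},
  {"translation": [23,0,0],"roll": 0},
  {"translation": [23,0,0],"roll": 0},
  {"translation": [22,0,0],"roll": 0},
  {"translation": [0,0,0],"roll": 0},
  {"translation": [0,0,0],"roll": 0},
])

```text
time: 14.38
tool_pos: [0.5389, 0.1812, 0.2778]
tool_rot: [-3.139, 0.001, 1.561]
contact_force: [0.3, -0.6, -0.0]
opening: 0.0642
grip_force: 0.0
```

```bash
python3 - <<'E'
from h import *
s=observe();print(s['tool_pos'],s['tool_rot'])
k=get_calibration('wrist');print(np.round(k['camera_matrix'],1).tolist(),np.round(k['world_from_camera'],4).tolist())
w=read_camera('wrist')[:,:,::-1]
print(search_frame('wrist','gate_knob')[:2])
cv2.imwrite('pics/k.png',w)
E
```

```text
[0.53887915 0.18118535 0.27782446] [-3.13857458e+00  8.63868418e-04  1.56084685e+00]
[[371.6, 0.0, 316.3], [0.0, 371.6, 236.0], [0.0, 0.0, 1.0]] [[0.9999, 0.0092, 0.0053, 0.54], [-0.0102, 0.9696, 0.2447, 0.2467], [-0.0029, -0.2447, 0.9696, 0.436], [0.0, 0.0, 0.0, 1.0]]
[{'at': [0.5394, 0.1741, 0.1075], 'confidence': 0.65}, {'at': [0.7763, 0.1368, 0.0666], 'confidence': 0.41}]
```

View pics/k.png

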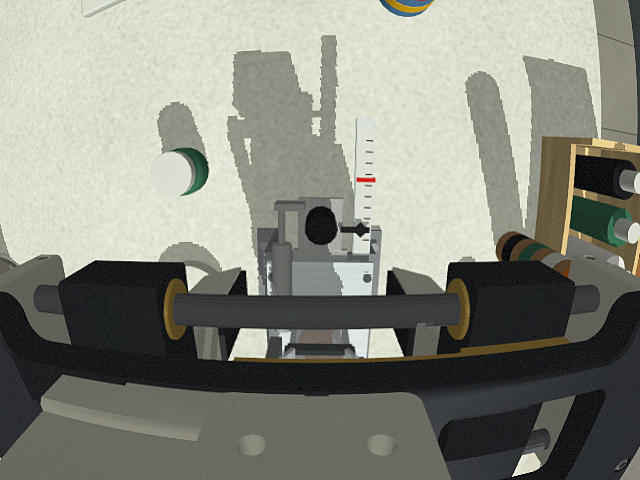

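The knob top is at about (321,229), giving roughly (0.541, 0.180), between the fingers and about 2 mm to +x. The bracket is on its left and the pointer on its right. I'll descend until the fingertips are just above the bracket top.

step_arm([
  {"translation": [-1,2,18],"roll": 0},
  {"translation": [0,0,18],"roll": 0},
  {"translation": [0,0,18],"roll": 0},
  {"translation": [0,0,18],"roll": 0},
  {"translation": [0,0,18],"roll": 0},
  {"translation": [0,0,18],"roll": 0},
  {"translation": [0,0,16],"roll": 0},
  {"translation": [0,0,12],"roll": 0},
  {"translation": [0,0,6],"roll": 0},
  {"translation": [0,0,0],"roll": 0},
  {"translation": [0,0,0],"roll": 0},
  {"translation": [0,0,0],"roll": 0},
])

```text
time: 15.48
tool_pos: [0.5421, 0.1793, 0.1386]
tool_rot: [3.14, -0.0, 1.558]
contact_force: [-0.8, 0.5, 1.0]
opening: 0.0642
grip_force: 0.0
```

step_arm([
  {"translation": [0,-1,3],"roll": 0},
  {"translation": [0,0,3],"roll": 0},
  {"translation": [0,0,0],"roll": 0},
])

```text
time: 15.73
tool_pos: [0.5402, 0.1796, 0.1315]
tool_rot: [-3.141, -0.0, 1.559]
contact_force: [0.0, -0.1, 0.3]
opening: 0.0643
grip_force: 0.0
```

step_arm([
  {"translation": [0,0,0],"roll": 0},
  {"translation": [0,0,0],"roll": 0},
  {"translation": [0,0,0],"roll": 0},
  {"translation": [0,0,0],"roll": 0},
  {"translation": [0,0,0],"roll": 0},
  {"translation": [0,0,0],"roll": 0},
  {"translation": [0,0,0],"roll": 0},
  {"translation": [0,0,0],"roll": 0},
  {"translation": [0,0,0],"roll": 0},
  {"translation": [0,0,0],"roll": 0},
], fingers=0, grip_force=45)

```text
time: 16.57
tool_pos: [0.5419, 0.1796, 0.1318]
tool_rot: [3.138, -0.0, 1.559]
contact_force: [5.3, 0.3, -3.1]
opening: 0.0249
grip_force: 45.0
```

step_arm([
  {"translation": [0,1.5,0],"roll": 0},
  {"translation": [5,0,0],"roll": 0},
  {"translation": [5,0,0],"roll": 0},
  {"translation": [5,0,0],"roll": 0},
  {"translation": [0,0,0],"roll": 0},
])

```text
time: 16.98
tool_pos: [0.5424, 0.1945, 0.1318]
tool_rot: [3.141, 0.001, 1.559]
contact_force: [1.5, -5.4, 0.7]
opening: 0.0246
grip_force: 45.0
```

step_arm([
  {"translation": [6,0,0],"roll": 0},
  {"translation": [6,0,0],"roll": 0},
  {"translation": [6,0,0],"roll": 0},
  {"translation": [6,0,0],"roll": 0},
  {"translation": [6,0,0],"roll": 0},
  {"translation": [0,0,0],"roll": 0},
  {"translation": [0,0,0],"roll": 0},
])

```text
time: 17.57
tool_pos: [0.5431, 0.2235, 0.1318]
tool_rot: [3.141, 0.002, 1.559]
contact_force: [2.4, -7.8, 0.4]
opening: 0.0248
grip_force: 45.0
```

```bash
python3 - <<'E'
from h import *
s=observe();print(s['tool_pos'],s['contact_force'])
im=read_camera('top')[:,:,::-1];a=cv2.resize(im[205:305,230:380],(480,320),interpolation=cv2.INTER_CUBIC)
sc=read_camera('scene')[:,:,::-1];b=cv2.resize(sc[170:310,280:420],(320,320),interpolation=cv2.INTER_CUBIC)
w=read_camera('wrist')[:,:,::-1]
cv2.imwrite('pics/p.png',np.vstack([np.hstack([a,b]),cv2.resize(w[130:270,220:620],(800,280),interpolation=cv2.INTER_CUBIC)]))
E
```

```text
[0.5430832  0.22352409 0.13182287] [ 2.3834209  -7.81684062  0.43234164]
```

View pics/p.png

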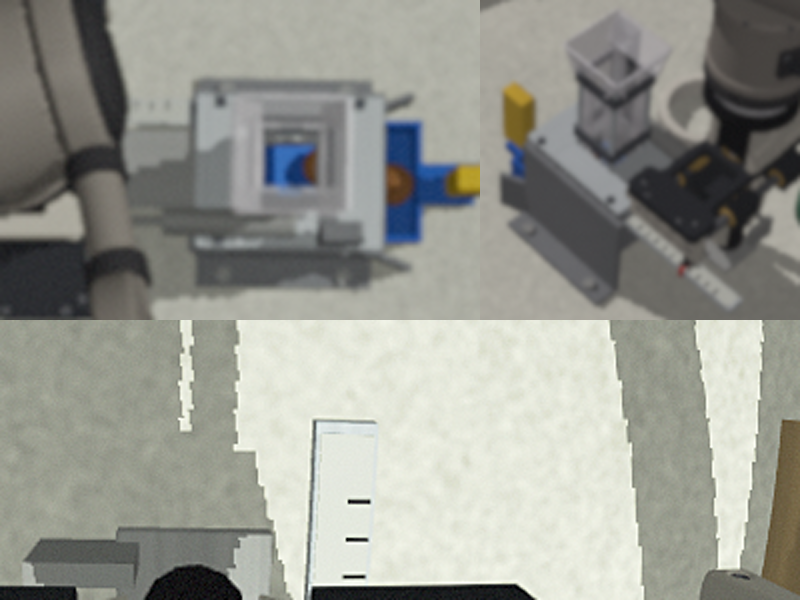

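The magazine is empty, with the blue tray floor visible through it, and balls are in the tray. Travel is about 44 mm and the spring force 7.8 N. I'll add 1 mm and count the balls with the networks.

step_arm([
  {"translation": [1,0,0],"roll": 0},
  {"translation": [0,0,0],"roll": 0},
  {"translation": [0,0,0],"roll": 0},
  {"translation": [0,0,0],"roll": 0},
  {"translation": [0,0,0],"roll": 0},
  {"translation": [0,0,0],"roll": 0},
  {"translation": [0,0,0],"roll": 0},
  {"translation": [0,0,0],"roll": 0},
])

```text
time: 18.38
tool_pos: [0.5431, 0.2241, 0.1318]
tool_rot: [3.141, 0.002, 1.559]
contact_force: [2.2, -7.8, 1.1]
opening: 0.025
grip_force: 45.0
```

```bash
python3 - <<'E'
from h import *
for c in ['top','scene']:
    im=read_camera(c)
    for n in ['ball0_center','pointer','gate_knob','tray_grip','tray']:
        print(c,n,[(np.round(d['at'],3).tolist(),round(d['confidence'],2)) for d in search_frame(c,n)[:4]])
    if c=='top':
        m=cv2.inRange(cv2.cvtColor(im,cv2.COLOR_RGB2HSV),(3,100,30),(17,255,255))[225:290,300:375]
        n,l,st,ce=cv2.connectedComponentsWithStats(m);print(st[1:].tolist(),(ce[1:]+[300,225]).round(1).tolist(),[bp('top',q,.03).round(3).tolist() for q in ce[1:]+[300,225]])
        g=cv2.cvtColor(im,cv2.COLOR_RGB2GRAY);print(bp('top',(235,255),.1))
        y=cv2.inRange(cv2.cvtColor(im,cv2.COLOR_RGB2HSV),(18,110,60),(35,255,255))[250:275,355:410];print('yellow',[a.tolist() for a in np.round(np.argwhere(y).mean(0)[::-1]+[355,250],1)])
E
```

```text
top ball0_center [([0.374, 0.06, 0.026], 0.62), ([0.54, -0.006, 0.02], 0.17)]
top pointer [([0.54, 0.164, 0.108], 0.57)]
top gate_knob [([0.54, 0.165, 0.107], 0.72)]
top tray_grip [([0.538, -0.006, 0.02], 0.89), ([0.373, 0.059, 0.025], 0.72)]
top tray [([0.544, -0.004, 0.015], 0.69), ([0.53, 0.098, 0.118], 0.16)]
[[51, 32, 8, 11, 66]] [[353.7, 262.1]] [[0.536, 0.006, 0.03]]
[0.54817792 0.25857797 0.1       ]
yellow [378.0, 260.9]
scene ball0_center []
scene pointer [([0.544, 0.234, 0.113], 0.92), ([0.809, 0.133, 0.143], 0.16)]
scene gate_knob [([0.547, 0.236, 0.108], 0.7)]
scene tray_grip [([0.546, -0.04, 0.048], 0.86), ([0.572, 0.096, 0.113], 0.55), ([0.542, 0.235, 0.112], 0.37), ([0.395, 0.029, 0.023], 0.33)]
scene tray [([0.544, -0.037, 0.05], 0.95)]
```

```bash
python3 - <<'E'
from h import *
def cnt(im,box):
    x0,y0,x1,y1=box;h=cv2.cvtColor(im,cv2.COLOR_BGR2HSV)[y0:y1,x0:x1]
    m=cv2.inRange(h,(0,90,30),(18,255,255));n,l,st,ce=cv2.connectedComponentsWithStats(m)
    return [(s[4],(c+[x0,y0]).round(1).tolist()) for s,c in zip(st[1:].tolist(),ce[1:]) if s[4]>3]
t=read_camera('top')[:,:,::-1].copy();s=read_camera('scene')[:,:,::-1].copy()
print('top before',cnt(cv2.imread('pics/top0.png'),(300,235,375,285)),'after',cnt(t,(300,235,375,285)))
print('scene before',cnt(cv2.imread('pics/scene0.png'),(315,175,362,242)),'after',cnt(s,(315,175,362,242)))
for p in [(.5385,.0815,.108),(.5385,.0815,.2)]: print(proj('top',np.array(p)),proj('scene',np.array(p)))
for q in cnt(t,(300,235,375,285)): print(bp('top',q[1],.03).round(3),bp('top',q[1],.12).round(3))
E
```

```text
top before [(196, [320.4, 254.7])] after [(69, [353.8, 262.1])]
scene before [] after []
[319.98843916 258.63361611] [337.22462552 235.04808666]
[320.38817109 254.94916721] [339.18236598 204.8643259 ]
[0.536 0.005 0.03 ] [0.53  0.012 0.12 ]
```

```bash
python3 - <<'E'
from h import *
t=read_camera('top')[:,:,::-1].astype(int);s=read_camera('scene')[:,:,::-1].astype(int)
t0=cv2.imread('pics/top0.png').astype(int);s0=cv2.imread('pics/scene0.png').astype(int)
f=lambda a:a[...,2]-a[...,0]
print('top R-B after (rows 244-270, cols 306-360)');print(f(t)[244:272:2,306:362:2])
print('scene before');print(f(s0)[196:244:3,322:358:3]);print('after');print(f(s)[196:244:3,322:358:3])
E
```

```text
top R-B after (rows 244-270, cols 306-360)
[[   0   -1    1   -1    0   -1   -3   -2   -1   -2   -1   -1    0   -1
    -1    0    0   -3   -6   -5   -5   -5  -31  -92  -88  -92  -90  -92]
 [  -1   -1    0   -2   -3   -3   -5   -6   -4   -2   -2   -2    0   -1
    -2   -1    0   -3   -5   -6   -5   -4  -24  -80  -80  -83  -74  -83]
 [  -1   -1    0   -1   -2   -4   -2   -3   -2   -2   -3   -2    0   -1
    -3   -3   -1   -3   -4   -5   -5   -4  -17  -84  -87  -86  -79  -83]
 [   0   -1    0  -12  -33  -65  -77  -77  -72  -72  -71  -51    1   -1
    -4   -1   -1   -4   -4   -5   -5   -4   10  -74  -88  -86  -78  -83]
 [   0   -1    0  -23  -90 -122 -127 -126 -128 -127 -129  -94    1   -1
    -3   -1   -1   -3   -5   -5   -6   -4   18  -74  -88  -85  -77  -85]
 [   0   -2    1  -23  -91 -121 -125 -126 -126 -125 -127  -92    2    0
    -1   -1   -2   -4   -6   -5   -5   -4   -1  -79  -83  -88  -75  -84]
 [  -1    0    0  -22  -89 -125 -124 -126 -124 -126 -126  -85    0   -1
     0   -1   -2   -3   -5   -5   -5   -5    0   -2  -17  -58  -83 -100]
 [   0    0    0  -23  -90 -121 -124 -125 
[... 1734 characters left out ...]
  1   3   1  -1  -1  -1   0   0  -1]
 [  6  -4   0   3   1   0  -1   0  -1   0  -2   0]
 [  8  -2  -4  -2   0   1   0   0  -1  -3  -2   7]
 [  7  -1   0  -3  -2  -1  -2  -1  -2  -1  -1   9]
 [  2  -1   1  -1  -3  -3  -3  -2   0   2   0   9]
 [ -5   0   0  -1  -1  -2  -1   0   0   1  -1   9]
 [ -4  -1  -1  -1   0  -2  -1  -1   0   0  -1   9]
 [ -5  -1  -1  -1   0  -2  -1  -1   0  -1  -2   3]
 [ -5  -2   0  -1   0  -2   0  -1   0   0  -2   1]
 [ -4  -5  -1  -1  -1  -3  -1   0   0  -1  -4   1]
 [ -5  -2  -4  -5 -18  -6   0  -1  -2  -2  -3  -1]
 [ -4  -5   2  -2 -11  -5  -2  -3  -3  -1  -4  -3]
 [ -4  -5  -2  12  -5  -5  -7 -12  -2  -3  -3  -3]
 [ -5  -5  -5  -4 -11  -6 -12  -6  -3  -3  -4  -4]]
```

The magazine and port are clear, so all three balls are down in the tray. Travel is 44.5 mm and the spring force 7.8 N. Handing in.

```bash
python3 -c "
from cell import *
print(hand_in())"
```

```text
the job is handed in; nothing more can be done
None
```

The job is handed in with the tray home against the stop and the gate held about 44.5 mm out (mark at 45 mm). That figure is arm travel plus a matching spring force, since the gripper hid the pointer. The magazine and port are clear, so all three balls should be in the tray, though only one could be seen there directly at the end, and no bystander was knowingly touched.

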